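Damp reading on a sloping plaster sample

ROBOT

A 6-joint arm with a two-finger parallel gripper is mounted at the origin on the work surface. World frame = base frame: x ahead of the robot, y to its left, z up, the work surface at z = 0. Lengths are in m, angles in rad, forces in N, time in s.
With the tool pointing down it reaches from about 0.35 to 0.975 m from the base axis. Payload 7.1 kg.
Tool frame: the origin (TCP) lies on the centre line of the jaws, within the pads' length; the fingertips stand 25 mm ahead of it and the grasp point (between the pads) lies 6 mm ahead of it; z points along the fingers, y is the line along which they close (so a half turn about z gives the same grasp; the last joint's range is limited). The gripper opens to 88 mm and grips with 3 to 60 N. Pads are 20 mm wide; open, the fingers measure 115 mm over their backs; the gripper's body (75 mm by 178 mm) begins 61 mm behind the grasp point.
Start: joints at [-1.359, 0.423, 1.63, -0, 1.089, -0.019], TCP at [0.143, -0.608, 0.248] pointing down, gripper open.
Joint ranges: [-3, 3], [-0.9, 2.11], [0.09, 2.58], [-1.31, 4.45], [0.11, 2.69], [-2.54, 2.54]. Speed limits (rad/s): [2.39, 2.39, 3.01, 3.14, 3.14, 3.14].

INTERFACE

Orientations are given as a rotation vector (axis times angle).
In Python, from bench import get_state, cams, workorder gives the robot as it stands.
- The arm moves only by the tool carry_out, never from a script. Its argument "steps" is a list that holds one entry, the list of rows, each a list of 7 numbers: the turn, a rotation vector about the tool's x, y, z in degrees, then the shift along the tool's x, y, z in cm, then the opening, from 0 (shut) to 1 (fully open). In form: [[[wx, wy, wz, tx, ty, tz, jaw], ...]]. A call has 1 to 8 rows; each row is the pose to reach, as a shift and turn from the pose commanded when the call began, along the tool's axes at that moment; what a row does not reach only later rows make up. A row lasts 1/10 s, in which the tool goes at most 50 mm and 8.59 degrees, less where a joint would pass 70% of its speed; a pose out of reach is approached as far as the arm can. A call with a gripper value outside its range is refused whole. The fingers move at their own pace and stop on an object; "force" is the grip in N (left out, the last holds). Time passes only in rows, so rows that repeat a pose let the fingers close. It gives the time, the measured TCP pose, the force, the opening and the grip force at its end, in the units of the state.
- get_state(): the state, without advancing time (a new reading comes with each control period).
- cams.snapshot(name): name is "scene" or "top"; returns the picture (400x640x3 uint8, red, green, blue); there is no depth.
- cams.camera_info(name): a dict with "camera_matrix" (3x3 intrinsics, pixels), "dist_coeffs" ([k1, k2, p1, p2, k3] as OpenCV has them; the pictures are not rectified), "extrinsics" (4x4, takes a point from camera to world coordinates). Camera axes: x right, y down, z forward; pixel columns grow to the right and rows downward; lengths in m; the calibration is good to about 2 mm. A picture is of the moment at which its call begins. camera_info takes no time and is no camera call.
- workorder.close_job(): hands the job in; it is judged then, once.
The state is a dict: "time": time; "q": joint angles; "qd": joint speeds; "effort": joint torques, N m; "tool_pos": TCP position; "eef_rot": TCP orientation; "ft_force": force on the tool from outside, world axes, zero at the start; "ft_torque": the same for the moment, N m; "width": opening from 0.0 (shut) to 1.0 (fully open); "gripper_force": force on a finger pad.
Only numpy, scipy, OpenCV 4.12 (cv2) and the standard library are available. Lean on these libraries where they do the work, as an engineer would, in place of code of your own. Each camera call takes 0.05 s, during which the arm holds its last target. There are 200 camera calls.

TASK

Check whether the round plaster sample is dry: take the damp meter off its fork rest, set its sprung nose squarely on the middle of the round sample's sloping face, press it lightly about half way in (never hard) and hold it still like that for at least a second. Then hang the meter back on its fork, upright in the slot with its collar resting on both prongs, and let go. Leave the square sample, the boards and everything else on the table alone.

Things in the scene. Friction and masses are not known exactly. Their poses are not given: they have to be found in the camera images.
- meter: Damp meter, 178 mm long, 160 to 260 g, upright on the fork at the start. Origin: on its axis at the underside of its collar; z along the axis, away from the nose. Collar: rubber disc 50 mm in diameter, 8 mm thick. Grip above it: black square bar 32 x 32 mm (across x and y), z = 8 to 73 mm. Below the collar: round barrel 26 mm in diameter to z = -85 mm, then the sprung nose.
- nose_tip (a point): Middle of the flat tip of the meter's sprung nose (18 mm in diameter), 105 mm below the meter's origin when free; axes as the meter's. The nose slides back up to 12 mm into the barrel: it starts to give at 0.5 N and takes 0.7 N per mm, so about 5 N half way, 9 N when it bottoms.
- dock_rest (a point): The rest point of the fork: where the meter's axis and collar underside belong, level with the top of the prongs, 135 mm above the table. z up, x from the open front of the fork (-x) towards its post (+x).
- dock: Metal fork rest, fixed to the table; origin under the rest point. Two level prongs 16 mm wide, 10 mm thick, from x = -32 to +68 mm, with a 36 mm slot between them, open at the front and top: the barrel passes, the collar does not. The slot's closed end is at x = 40 mm, the post at 52 mm. Nothing stands above the prongs. Foot plate 14 mm thick.
- round_spot (a point): Point on the front face of the sloping plywood board with the ROUND sample, under the sample's middle (on the board, not on the sample's face), 100 mm up the slope from the board's lower edge. z is the face's normal, 24 to 35 degrees from vertical, leaning towards the robot's side; x up the slope, y across.
- round_easel: Board with the ROUND white plaster sample (64 mm in diameter, flat face parallel to the board). The face stands out from the board by an unknown 4 to 22 mm, new each time: feel for it. Board 160 wide, 190 mm up the slope, top edge under 150 mm high; it does not yield to a light press. Origin: centre under its wooden foot (170 x 160 x 16 mm), fixed; x horizontal, uphill.
- square_spot (a point): The same point on the other, like board, under the SQUARE sample's middle; axes likewise.
- square_easel: The other board, same size, with a SQUARE white plaster sample, 58 x 58 mm, standing out 4 to 22 mm. Not to be touched. Origin: centre under its fixed wooden foot.
- tape: Bystander: loose roll of brown tape lying flat, 90 mm in diameter, 25 mm high; origin centre of underside.
- brush: Bystander: loose paint brush lying along its x, 140 mm long, about 30 mm high at most.
- jar: Bystander: loose white jar, 70 mm in diameter, 100 mm high; origin centre of underside.
- tin: Bystander: loose steel tin, 84 mm in diameter, 115 mm high; origin centre of underside.

How it is judged:
On the way:
1. the meter's nose is held still on the round sample for 1 s: within 13 mm of the middle along x and y, square within 8 degrees (0.14 rad), pressed with 1.5 to 8.5 N (contact force between meter and round_easel between 1.5 and 8.5 N and x of nose_tip in the frame of round_spot between -0.013 and 0.013 m and y of nose_tip in the frame of round_spot between -0.013 and 0.013 m and angle between the z axis of meter and the z axis of round_spot, either way round below 0.14 rad and linear speed of meter below 0.02 m/s and angular speed of meter below 0.2 rad/s), for 1 s.
At the end, for the whole second after the job is handed in: The meter hangs upright (within 4.5 degrees) and at rest on the fork, its collar underside within 4 mm of the prongs' height and its axis within 30 mm of the rest point (horizontal distance between meter and dock_rest below 0.03 m and z of meter in the frame of dock_rest between -0.004 and 0.004 m and angle between meter's own z axis and vertical below 0.08 rad and linear speed of meter below 0.02 m/s); the robot touches nothing.
It fails at once if the meter pressed hard against the round sample or its board (over 15 N) (contact force between meter and round_easel above 15 N).
It fails at once if the robot or the meter touches the square sample, its board or foot (over 1 N) (contact force between any of meter, the arm, the fingers and square_easel above 1 N).
It fails at once if a sample board shifted by more than 8 mm (distance of any of round_spot, square_spot from where it was at the start of the episode above 0.008 m).
It fails at once if a bystander moved by more than 25 mm (distance of any of tape, brush, jar, tin from where it was at the start of the episode above 0.025 m).
It also fails if it takes over 64 s, if anything falls off the work surface, if the arm or the gripper's body presses on something with over 40 N, if the wrist force passes 120 N, or if a joint passes its speed limit or range.

## Working session

There is one attempt and no reset: what is moved stays moved. The work goes in short steps, Python scripts to look and compute and a tool call to move; the robot and the scene stay as the last step left them, time stands still between calls to the robot, and variables do not carry over. Pictures are saved under pics/ and viewed, at most 10 in all, crops included, and the job is handed in when it is done.

Besides the shell and the picture viewer there is one more tool, called after ">>>" as a command line: name --argument value ..., lists and objects as JSON in quotes. carry_out: Moves the arm, as the interface text tells. Its arguments: {"type":"object","properties":{"steps":{"type":"array"},"force":{"type":"number"}},"required":["steps"]}

```bash
ls; mkdir -p pics; python3 - <<'E'
from bench import get_state,cams
import cv2
for n in("scene","top"):
    im=cams.snapshot(n); cv2.imwrite(f"pics/{n}0.png",im[:,:,::-1]); i=cams.camera_info(n)
    print(n,i)
s=get_state();print(s)
E
```

```text
pics
scene {'camera_matrix': array([[427.39085795,   0.        , 319.89616896],
       [  0.        , 427.39085795, 202.13388521],
       [  0.        ,   0.        ,   1.        ]]), 'dist_coeffs': array([-0.11083677,  0.        ,  0.        ,  0.        ,  0.        ]), 'extrinsics': array([[ 0.64878543,  0.48565772, -0.58584473,  1.14512095],
       [ 0.76078375, -0.43105338,  0.48518148, -0.48758259],
       [-0.01689822, -0.76047983, -0.64914165,  0.76946417],
       [ 0.        ,  0.        ,  0.        ,  1.        ]])}
top {'camera_matrix': array([[394.31867353,   0.        , 325.91330407],
       [  0.        , 394.31867353, 201.4628131 ],
       [  0.        ,   0.        ,   1.        ]]), 'dist_coeffs': array([0.00191198, 0.        , 0.        , 0.        , 0.        ]), 'extrinsics': array([[ 0.00712559, -0.98580559,  0.16773955,  0.41167828],
       [-0.99996616, -0.00633489,  0.00524847, -0.00655149],
       [-0.00411136, -0.16777127, -0.98581738,  1.07101833],
       [ 0.        ,  0.        ,  0.        ,  1.        ]])}
{'time': 0.1, 'q': array([-1.35898319e+00,  4.23751764e-01,  1.63059181e+00, -2.08859236e-06,
        1.08859903e+00, -1.89730445e-02]), 'qd': array([-0.00094117, -0.00392957, -0.00249317,  0.00030014,  0.00290367,
        0.00121008]), 'effort': array([ 5.79874304e-04, -5.45610666e+01, -2.74324930e+01,  6.45470736e-02,
        1.88460335e-02, -5.76856246e-05]), 'tool_pos': array([ 0.1429089 , -0.60797158,  0.24699586]), 'eef_rot': array([-3.11936506e+00, -3.61560920e-01,  2.06946384e-04]), 'ft_force': array([0.35132684, 0.32887801, 0.06574592]), 'ft_torque': array([ 0.02735714, -0.02275148,  0.01113816]), 'gripper_force': 0.0, 'width': 0.9994167666613576}
```

View pics/scene0.png

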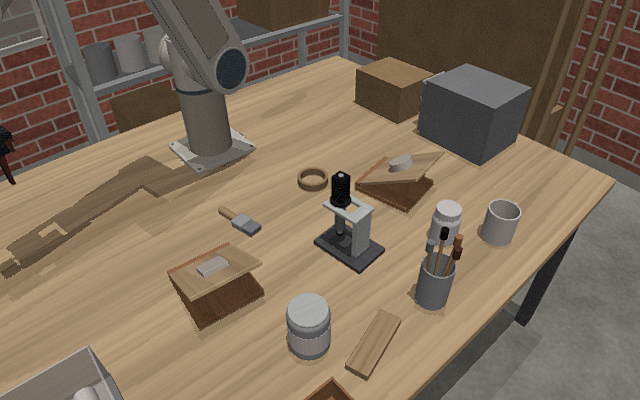

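View pics/top0.png

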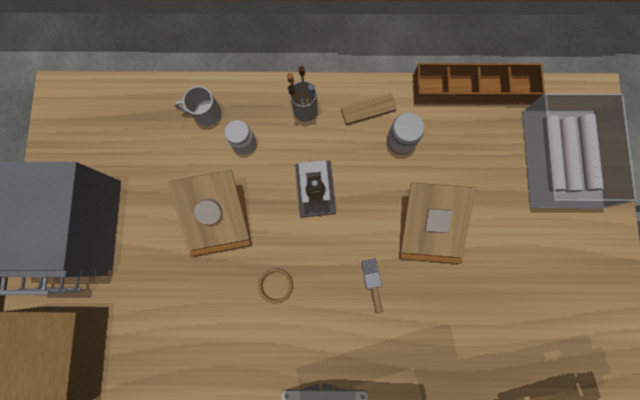

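The scene view shows the meter on its fork at about (341,185) and the round sample at (401,163). In the top view the round sample is at (208,212), the meter at (315,187) and the square sample at (439,221). I'll zoom in on the round board and the fork.

```bash
python3 - <<'E'
import cv2,numpy as np
t=cv2.imread("pics/top0.png");s=cv2.imread("pics/scene0.png")
M=np.zeros((600,800,3),np.uint8)
def put(im,x0,y0,w,h,X,Y,k=4):
    c=cv2.resize(im[y0:y0+h,x0:x0+w],None,fx=k,fy=k,interpolation=cv2.INTER_CUBIC)
    c=cv2.convertScaleAbs(c,alpha=1.4)
    for i in range(0,w,10): cv2.line(c,(i*k,0),(i*k,6 if i%50 else 14),(0,255,0),1)
    for i in range(0,h,10): cv2.line(c,(0,i*k),(6 if i%50 else 14,i*k),(0,255,0),1)
    M[Y:Y+h*k,X:X+w*k]=c
put(t,160,165,95,95,0,0); put(s,345,140,104,75,384,0)
put(t,290,150,50,50,0,390); put(t,290,170,50,50,205,390)
put(s,305,165,85,52,420,390)
cv2.imwrite("pics/m1.png",M)
E
```

```text
(no output)
```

View pics/m1.png

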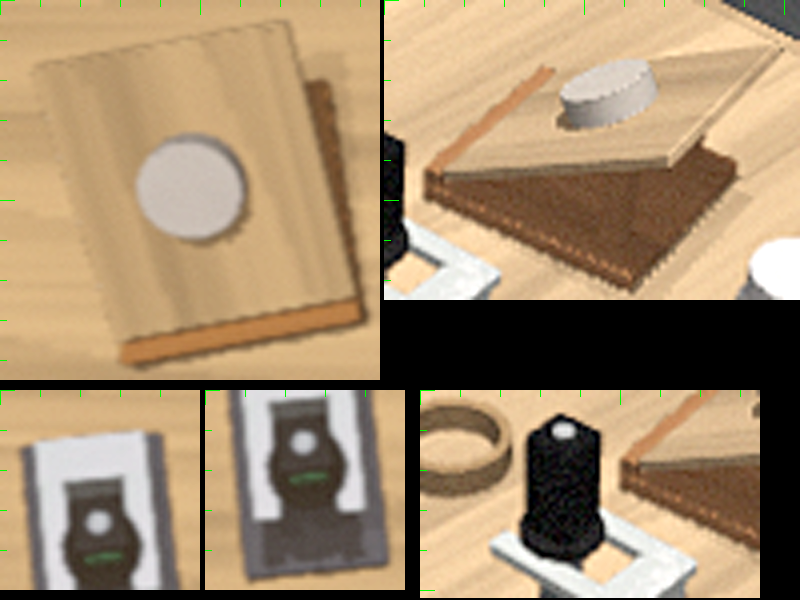

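```bash
cat > h.py <<'E'
import numpy as np,cv2
from bench import cams,get_state
from scipy.spatial.transform import Rotation as R
C={n:cams.camera_info(n) for n in("top","scene")}
def ray(n,p):
    c=C[n];u=cv2.undistortPoints(np.array([[p]],float),c["camera_matrix"],c["dist_coeffs"])[0,0]
    E=c["extrinsics"];d=E[:3,:3]@[u[0],u[1],1];return E[:3,3],d/np.linalg.norm(d)
def onz(n,p,z):
    o,d=ray(n,p);return o+d*(z-o[2])/d[2]
def tri(pt,ps):
    (a,d),(b,e)=ray("top",pt),ray("scene",ps)
    s=np.linalg.lstsq(np.c_[d,-e],b-a,rcond=None)[0];P,Q=a+d*s[0],b+e*s[1]
    return (P+Q)/2,np.linalg.norm(P-Q)
E
python3 - <<'E'
from h import *
np.set_printoptions(precision=4,suppress=True)
P={k:tri(*v) for k,v in dict(TL=((168.5,181.2),(444.5,151.7)),TR=((232.2,170.2),(416.5,180.2)),BR=((248.2,240),(360.2,183.5)),BL=((190.8,250.5),(387.2,157)),mtop=((314.5,182.7),(341,172.5))).items()}
for k in P:print(k,*P[k])
TL,TR,BR,BL=[P[k][0] for k in("TL","TR","BR","BL")]
for a,b in((TL,TR),(TR,BR),(BR,BL),(BL,TL)):print(np.linalg.norm(a-b))
c=np.mean([TL,TR,BR,BL],0);n=np.linalg.svd(np.array([TL,TR,BR,BL])-c)[2][2];n*=np.sign(n[2]);print("n",n,np.degrees(np.arccos(n[2])),"yaw",np.degrees(np.arctan2(-n[1],-n[0])))
up=(TL+TR-BL-BR);print("up yaw",np.degrees(np.arctan2(up[1],up[0])));e=TL-TR;print("edge yaw",np.degrees(np.arctan2(e[1],e[0]))-90)
# disc ellipses by mask (low saturation)
for n_,(x,y,w,h) in dict(top=(185,190,45,45),scene=(385,150,32,25)).items():
    im=cv2.imread(f"pics/{n_}0.png")[y:y+h,x:x+w];hsv=cv2.cvtColor(im,cv2.COLOR_BGR2HSV)
    m=((hsv[...,1]<50)&(hsv[...,2]>(110 if n_=="top" else 140))).astype(np.uint8)
    cs=max(cv2.findContours(m,0,2)[0],key=cv2.contourArea);e=cv2.fitEllipse(cs);print(n_,e[0][0]+x,e[0][1]+y,e)
    if n_=="top": dt=(e[0][0]+x,e[0][1]+y)
o,d=ray("top",dt)
for h in(.004,.013,.022):
    s=((c+n*h-o)@n)/(d@n);q=o+d*s;print("disc ctr",h,q)
F=[onz("top",p,.135) for p in((302.5,202),(329.2,200.5),(326.2,158),(298.2,160.5))]
print("fork",*F);f=(F[0]+F[1])/2;b=(F[2]+F[3])/2;ax=(b-f)/np.linalg.norm(b-f);print(np.linalg.norm(b-f),np.linalg.norm(F[0]-F[1]),"yaw",np.degrees(np.arctan2(ax[1],ax[0])),"rest",f+ax*.032)
print("mtop at z .208",onz("top",(314.5,182.7),.208))
# foot front edge of easel bottom
print("table pts tape/jar/tin/brush",onz("top",(276,285),.02),onz("top",(238,131),.1),onz("top",(408,125),.115),onz("top",(372,285),.02))
E
```

```text
TL [0.6227 0.3891 0.1194] 0.002191810664197171
TR [0.6524 0.2335 0.1176] 0.0030471469918224776
BR [0.4859 0.2056 0.0243] 0.0033298684464911697
BL [0.4558 0.3517 0.0332] 7.78368911802259e-05
mtop [0.5998 0.0243 0.2155] 0.0016613438986905337
0.1583838984171647
0.19288464340971356
0.1494227492341399
0.19150013879969036
n [-0.4523 -0.1203  0.8837] 27.90398742199308 yaw 14.894185968542052
up yaw 11.071430172398951
edge yaw 10.804054473888826
top 206.86877250671387 211.7539291381836 ((21.868772506713867, 21.753929138183594), (23.541297912597656, 25.720558166503906), 118.94088745117188)
scene 401.55128288269043 161.82453155517578 ((16.55128288269043, 11.824531555175781), (12.92880630493164, 22.40610694885254), 83.13957214355469)
disc ctr 0.004 [0.5521 0.3016 0.078 ]
disc ctr 0.013 [0.5508 0.2988 0.0872]
disc ctr 0.022 [0.5495 0.296  0.0963]
fork [0.5693 0.0548 0.135 ] [ 0.5733 -0.0095  0.135 ] [ 0.6791 -0.0015  0.135 ] [0.6724 0.0671 0.135 ]
0.10494099874541479 0.06439711830686086 yaw 5.5436601910255705 rest [0.6032 0.0258 0.135 ]
mtop at z .208 [0.601  0.0239 0.208 ]
table pts tape/jar/tin/brush [0.3685 0.1278 0.02  ] [0.7597 0.2266 0.1   ] [ 0.7727 -0.2086  0.115 ] [ 0.3703 -0.1227  0.02  ]
```

```bash
cat >> h.py <<'E'
np.set_printoptions(precision=4,suppress=True)
def axes(z,y):
    z=np.array(z,float)/np.linalg.norm(z);y=np.array(y,float);y-=z*(y@z);y/=np.linalg.norm(y);return np.c_[np.cross(y,z),y,z]
def goal(pos,Rm):
    s=get_state();R0=R.from_rotvec(s["eef_rot"]);d=R0.inv()
    print("deg",np.degrees((d*R.from_matrix(Rm)).as_rotvec()).round(2),"cm",(d.apply(np.array(pos)-s["tool_pos"])*100).round(2))
yw=np.radians
def ydir(a): return (np.cos(yw(a)),np.sin(yw(a)),0)
E
python3 - <<'E'
from h import *
print(tri((207,211.6),(400.4,160.4)))
goal((.601,.0245,.30),axes((0,0,-1),ydir(5.5)))
E
```

```text
(array([0.5498, 0.2956, 0.0959]), np.float64(0.000469404055196543))
deg [ -0.06  -0.06 -82.28] cm [ 59.06 -51.1   -5.23]
```

>>> carry_out --steps '[[[0, 0, -40, 29.5, -25.5, -5.2, 1], [0, 0, -40, 29.5, -25.5, -5.2, 1], [0, 0, -82.3, 59.1, -51.1, -5.2, 1], [0, 0, -82.3, 59.1, -51.1, -5.2, 1], [0, 0, -82.3, 59.1, -51.1, -5.2, 1], [0, 0, -82.3, 59.1, -51.1, -5.2, 1], [0, 0, -82.3, 59.1, -51.1, -5.2, 1], [0, 0, -82.3, 59.1, -51.1, -5.2, 1]]]' --force 30

```text
time: 0.9
tool_pos: [0.3775, -0.2837, 0.278]
eef_rot: [-2.365, -2.068, -0.0]
ft_force: [0.4, -0.5, 1.1]
width: 1.002
gripper_force: 0.0
```

```bash
python3 - <<'E'
from h import *
print(get_state()["tool_pos"])
goal((.601,.0245,.30),axes((0,0,-1),ydir(5.5)))
E
```

```text
[ 0.3775 -0.2837  0.278 ]
deg [ -0.    -0.   -13.18] cm [33.53 18.02 -2.2 ]
```

>>> carry_out --steps '[[[0, 0, -13, 33.5, 18, -2, 1], [0, 0, -13, 33.5, 18, -2, 1], [0, 0, -13, 33.5, 18, -2, 1], [0, 0, -13, 33.5, 18, -2, 1], [0, 0, -13, 33.5, 18, -2, 1], [0, 0, -13, 33.5, 18, -2, 1], [0, 0, -13, 33.5, 18, -2, 1], [0, 0, -13, 33.5, 18, -2, 1]]]'

```text
time: 1.7
tool_pos: [0.6033, 0.024, 0.2977]
eef_rot: [-2.121, -2.318, -0.001]
ft_force: [0.2, -0.8, 0.2]
width: 0.998
gripper_force: 0.0
```

>>> carry_out --steps '[[[0, 0, 0, 0, 0, 0, 1], [0, 0, 0, 0, 0, 0, 1], [0, 0, 0, 0, 0, 0, 1]]]'

```text
time: 2.0
tool_pos: [0.601, 0.0202, 0.2975]
eef_rot: [-2.123, -2.315, 0.002]
ft_force: [-0.2, 0.7, -0.2]
width: 0.996
gripper_force: 0.0
```

```bash
python3 - <<'E'
from h import *
print(get_state()["tool_pos"])
goal((.601,.0245,.183),axes((0,0,-1),ydir(5.5)))
E
```

```text
[0.601  0.0202 0.2975]
deg [-0.08  0.01 -0.56] cm [ 0.43  0.05 11.45]
```

>>> carry_out --steps '[[[0, 0, -0.6, 0.4, 0, 3, 1], [0, 0, -0.6, 0.4, 0, 6, 1], [0, 0, -0.6, 0.4, 0, 9, 1], [0, 0, -0.6, 0.4, 0, 11.4, 1], [0, 0, -0.6, 0.4, 0, 11.4, 1], [0, 0, -0.6, 0.4, 0, 11.4, 1]]]'

```text
time: 2.6
tool_pos: [0.6012, 0.024, 0.1843]
eef_rot: [-2.112, -2.325, 0.001]
ft_force: [-0.1, -0.4, 0.1]
width: 1.003
gripper_force: 0.0
```

```bash
python3 - <<'E'
from h import *
print(get_state()["tool_pos"],get_state()["ft_force"])
M=[]
for n,(x,y,w,h) in dict(top=(270,140,100,100),scene=(290,130,100,100)).items():
    im=cams.snapshot(n)[y:y+h,x:x+w,::-1]; M.append(cv2.convertScaleAbs(cv2.resize(im,None,fx=4,fy=4,interpolation=2),alpha=1.6))
cv2.imwrite("pics/g1.png",np.hstack(M))
E
```

```text
[0.6012 0.024  0.1843] [-0.1106 -0.3589  0.0502]
```

View pics/g1.png

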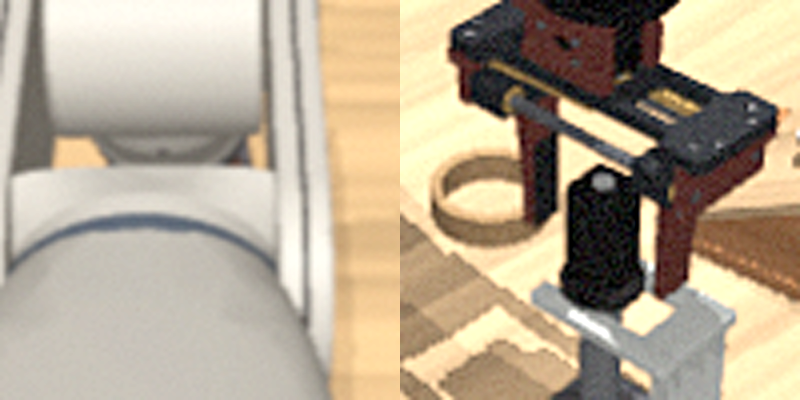

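The scene crop (right) shows the jaws straddling the black grip at crop (603,240), with one finger on each side along the fork axis. The arm hides the meter in the top view. I'll close the jaws.

>>> carry_out --steps '[[[0, 0, 0, 0, 0, 0, 0.3], [0, 0, 0, 0, 0, 0, 0.25], [0, 0, 0, 0, 0, 0, 0.2], [0, 0, 0, 0, 0, 0, 0.2], [0, 0, 0, 0, 0, 0, 0.2], [0, 0, 0, 0, 0, 0, 0.2], [0, 0, 0, 0, 0, 0, 0.2], [0, 0, 0, 0, 0, 0, 0.2]]]' --force 30

```text
time: 3.5
tool_pos: [0.6013, 0.025, 0.1838]
eef_rot: [-2.11, -2.327, 0.001]
ft_force: [-0.6, -0.6, 1.1]
width: 0.363
gripper_force: 29.9
```

>>> carry_out --steps '[[[0, 0, 0, 0, 0, 0, 0.2], [0, 0, 0, 0, 0, 0, 0.2]]]'

```text
time: 3.7
tool_pos: [0.6013, 0.025, 0.1838]
eef_rot: [-2.11, -2.327, 0.001]
ft_force: [-0.4, -0.5, -0.4]
width: 0.36
gripper_force: 29.9
```

```bash
python3 - <<'E'
from h import *
s=get_state();print(s["tool_pos"],s["eef_rot"],s["ft_force"],s["ft_torque"],s["q"])
E
```

```text
[0.6013 0.025  0.1838] [-2.1103 -2.3267  0.0005] [-0.3946 -0.4617 -0.447 ] [-0.0078  0.1146  0.0063] [ 0.0218  0.4679  1.7278  0.0001  0.9464 -0.0757]
```

>>> carry_out --steps '[[[0, 0, 0, 0, 0, -2, 0.2], [0, 0, 0, 0, 0, -5, 0.2], [0, 0, 0, 0, 0, -9, 0.2], [0, 0, 0, 0, 0, -13.5, 0.2], [0, 0, 0, 0, 0, -13.5, 0.2], [0, 0, 0, 0, 0, -13.5, 0.2], [0, 0, 0, 0, 0, -13.5, 0.2]]]'

```text
time: 4.4
tool_pos: [0.6005, 0.0249, 0.3172]
eef_rot: [-2.109, -2.325, 0.003]
ft_force: [0.0, 0.4, -2.9]
width: 0.366
gripper_force: 29.9
```

```bash
cat >> h.py <<'E'
F=np.array([.550,.2965,.095]);sl,yb=np.radians(28.9),10.5
N=np.array([-np.sin(sl)*np.cos(yw(yb)),-np.sin(sl)*np.sin(yw(yb)),np.cos(sl)])
RP=axes(-N,ydir(yb))
E
python3 - <<'E'
from h import *
s=get_state();print(s["tool_pos"],s["ft_force"],s["ft_torque"],s["width"])
goal(F+N*.184,RP)
c=cams.snapshot("scene");cv2.imwrite("pics/l1.png",c[:,:,::-1])
E
```

```text
[0.6005 0.0249 0.3172] [ 0.0458  0.3739 -2.9493] [-0.055  -0.0293  0.0454] 0.36624950487720614
deg [-29.05   1.22  -4.82] cm [ 26.76 -11.23   6.15]
```

View pics/l1.png

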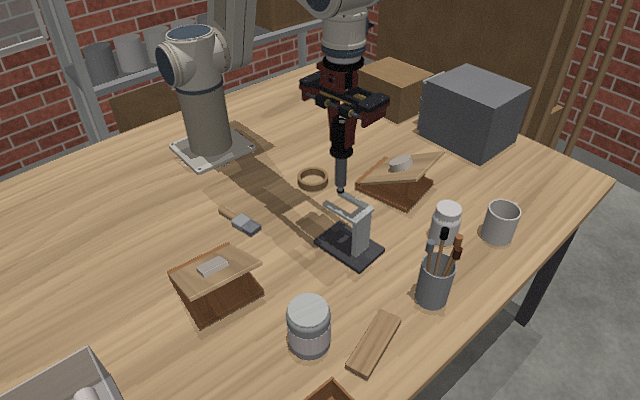

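The meter is lifted, hanging straight with its nose at (341,190) and clear of the fork. Next I'll move it over the round sample.

>>> carry_out --steps '[[[-3, 0, -0.5, 4, -1.5, 0.5, 0.2], [-8, 0.3, -1.5, 8, -3.5, 1.5, 0.2], [-13, 0.5, -2.5, 12, -5.5, 2.5, 0.2], [-18, 0.8, -3.5, 16, -7.5, 3.5, 0.2], [-23, 1, -4.2, 20, -9, 4.5, 0.2], [-27, 1.1, -4.6, 24, -10.3, 5.5, 0.2], [-29, 1.2, -4.8, 26.7, -11.2, 6.1, 0.2], [-29, 1.2, -4.8, 26.7, -11.2, 6.1, 0.2]]]'

```text
time: 5.25
tool_pos: [0.4604, 0.2816, 0.2547]
eef_rot: [1.765, 2.133, 0.545]
ft_force: [-0.2, -0.5, -2.1]
width: 0.365
gripper_force: 30.0
```

>>> carry_out --steps '[[[0, 0, 0, 0, 0, 0, 0.2], [0, 0, 0, 0, 0, 0, 0.2], [0, 0, 0, 0, 0, 0, 0.2], [0, 0, 0, 0, 0, 0, 0.2]]]'

```text
time: 5.65
tool_pos: [0.4649, 0.2789, 0.2581]
eef_rot: [1.77, 2.124, 0.549]
ft_force: [-0.1, -0.4, -2.7]
width: 0.367
gripper_force: 30.0
```

```bash
python3 - <<'E'
from h import *
s=get_state();print(s["tool_pos"],s["ft_force"],s["ft_force"]@N,s["q"])
Rm=R.from_rotvec(s["eef_rot"]).as_matrix();tip=s["tool_pos"]+Rm[:,2]*.154;print("tip",tip,"want",F+N*.03,Rm[:,2],-N)
goal(F+N*.184,RP)
M=[]
for n,(x,y,w,h) in dict(top=(160,130,100,120),scene=(345,100,100,120)).items():
    im=cams.snapshot(n)[y:y+h,x:x+w,::-1]; M.append(cv2.convertScaleAbs(cv2.resize(im,None,fx=4,fy=4,interpolation=2),alpha=1.4))
cv2.imwrite("pics/p1.png",np.hstack(M))
E
```

```text
[0.4649 0.2789 0.2581] [-0.0756 -0.4145 -2.6517] -2.2490884008708214 [ 0.6293  0.1497  2.092  -0.4719  0.4824  0.8226]
tip [0.5384 0.2923 0.1235] want [0.5357 0.2939 0.1213] [ 0.4774  0.0867 -0.8744] [ 0.4752  0.0881 -0.8755]
deg [ 0.12  0.1  -0.1 ] cm [ 0.18 -0.28  0.08]
```

View pics/p1.png

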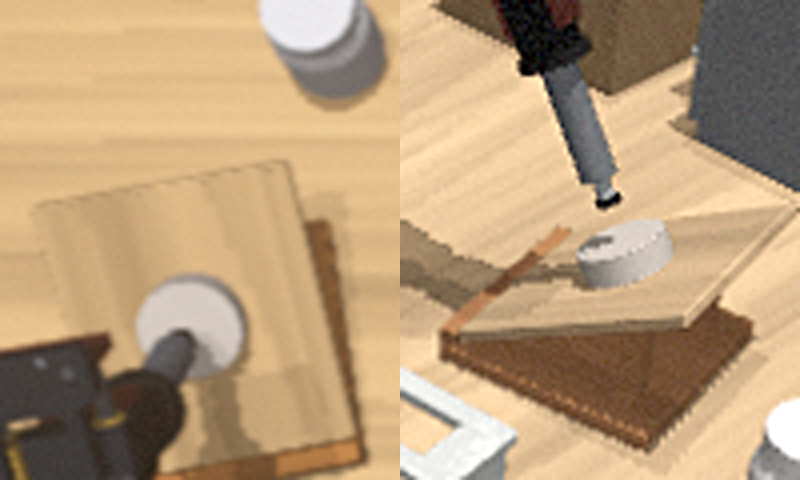

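The nose hangs about 30 mm off the face. Its tip is at scene (396,151) and top (206,214), and the disc face is at top (207,212). I'll compare the observed tip with the kinematic one.

```bash
python3 - <<'E'
from h import *
c=C["scene"];Ei=np.linalg.inv(c["extrinsics"])
for n in C:
    Ei=np.linalg.inv(C[n]["extrinsics"])
    for P in([.5384,.2923,.1235],F,):
        print(n,cv2.projectPoints(np.array([P]),cv2.Rodrigues(Ei[:3,:3])[0],Ei[:3,3],C[n]["camera_matrix"],C[n]["dist_coeffs"])[0].ravel())
print(tri((206,213.5),(396.5,150.5)))
E
```

```text
top [204.7228 214.7136]
top [206.8168 211.6404]
scene [397.5374 150.6742]
scene [400.7252 160.5584]
(array([0.5401, 0.2872, 0.1275]), np.float64(0.0022225190958006878))
```

>>> carry_out --steps '[[[0, 0, 0, 0.1, -0.1, 0.3, 0.2], [0, 0, 0, 0.3, -0.3, 0.6, 0.2], [0, 0, 0, 0.3, -0.3, 0.9, 0.2], [0, 0, 0, 0.3, -0.3, 1.2, 0.2], [0, 0, 0, 0.3, -0.3, 1.5, 0.2], [0, 0, 0, 0.3, -0.3, 1.8, 0.2], [0, 0, 0, 0.3, -0.3, 1.8, 0.2], [0, 0, 0, 0.3, -0.3, 1.8, 0.2]]]'

```text
time: 6.55
tool_pos: [0.4696, 0.2838, 0.2406]
eef_rot: [1.768, 2.126, 0.549]
ft_force: [0.7, 0.3, -2.3]
width: 0.359
gripper_force: 30.0
```

```bash
cat > st.py <<'E'
from h import *
s=get_state();Rm=R.from_rotvec(s["eef_rot"]).as_matrix();z=Rm[:,2];d=s["tool_pos"]+z*.154-F
print("t",s["time"],"axial",-s["ft_force"]@z,"ft",s["ft_force"],"tip along u,y,n mm",RP.T@d*[1,1,-1]*1000,"tilt",np.degrees(np.arccos(z@-N)),"tq",s["ft_torque"])
E
python3 st.py
```

```text
t 6.55 axial -2.409047117569104 ft [ 0.7199  0.3064 -2.3313] tip along u,y,n mm [ 2.0644 -0.5712 12.7921] tilt 0.11784339525978883 tq [-0.0618  0.36    0.0825]
```

>>> carry_out --steps '[[[0, 0, 0, 0, -0.1, 0.2, 0.2], [0, 0, 0, 0, -0.2, 0.4, 0.2], [0, 0, 0, 0, -0.2, 0.6, 0.2], [0, 0, 0, 0, -0.2, 0.8, 0.2], [0, 0, 0, 0, -0.2, 0.8, 0.2], [0, 0, 0, 0, -0.2, 0.8, 0.2]]]'

```text
time: 7.15
tool_pos: [0.4717, 0.2842, 0.2327]
eef_rot: [1.769, 2.126, 0.549]
ft_force: [-0.6, -0.2, -1.6]
width: 0.366
gripper_force: 30.0
```

```bash
python3 st.py
```

```text
t 7.15 axial -1.107442449426945 ft [-0.604  -0.2018 -1.616 ] tip along u,y,n mm [ 2.0836 -2.4939  4.8337] tilt 0.12175206484501232 tq [-0.0616  0.3202  0.0303]
```

>>> carry_out --steps '[[[0, 0, 0, 0, 0, 0.1, 0.2], [0, 0, 0, 0, 0, 0.3, 0.2], [0, 0, 0, 0, 0, 0.3, 0.2], [0, 0, 0, 0, 0, 0.3, 0.2]]]'

```text
time: 7.55
tool_pos: [0.4732, 0.2846, 0.2302]
eef_rot: [1.768, 2.126, 0.55]
ft_force: [-1.2, -0.1, -0.3]
width: 0.365
gripper_force: 30.0
```

```bash
python3 st.py
```

```text
t 7.55 axial 0.36782960996684655 ft [-1.226  -0.1467 -0.2631] tip along u,y,n mm [ 2.1496 -2.3416  1.9503] tilt 0.1335227875367486 tq [-0.122   0.4265 -0.0152]
```

Contact is made: about 2.7 N net after the meter's own weight. Another 3 mm brings it to roughly half way, then I'll hold.

>>> carry_out --steps '[[[0, 0, 0, 0, 0, 0.1, 0.2], [0, 0, 0, 0, 0, 0.2, 0.2], [0, 0, 0, 0, 0, 0.3, 0.2], [0, 0, 0, 0, 0, 0.3, 0.2], [0, 0, 0, 0, 0, 0.3, 0.2], [0, 0, 0, 0, 0, 0.3, 0.2], [0, 0, 0, 0, 0, 0.3, 0.2], [0, 0, 0, 0, 0, 0.3, 0.2]]]'

```text
time: 8.35
tool_pos: [0.4746, 0.2848, 0.2276]
eef_rot: [1.768, 2.126, 0.55]
ft_force: [-2.6, 0.4, 1.2]
width: 0.362
gripper_force: 30.0
```

```bash
python3 st.py; python3 - <<'E'
from h import *
M=[]
for n,(x,y,w,h) in dict(top=(160,130,100,120),scene=(345,100,100,120)).items():
    im=cams.snapshot(n)[y:y+h,x:x+w,::-1]; M.append(cv2.convertScaleAbs(cv2.resize(im,None,fx=4,fy=4,interpolation=2),alpha=1.4))
cv2.imwrite("pics/p2.png",np.hstack(M))
E
```

```text
t 8.35 axial 2.280583205124701 ft [-2.6378  0.3733  1.206 ] tip along u,y,n mm [ 2.1478 -2.3655 -1.0489] tilt 0.13239336463522733 tq [-0.1077  0.297  -0.0886]
```

View pics/p2.png

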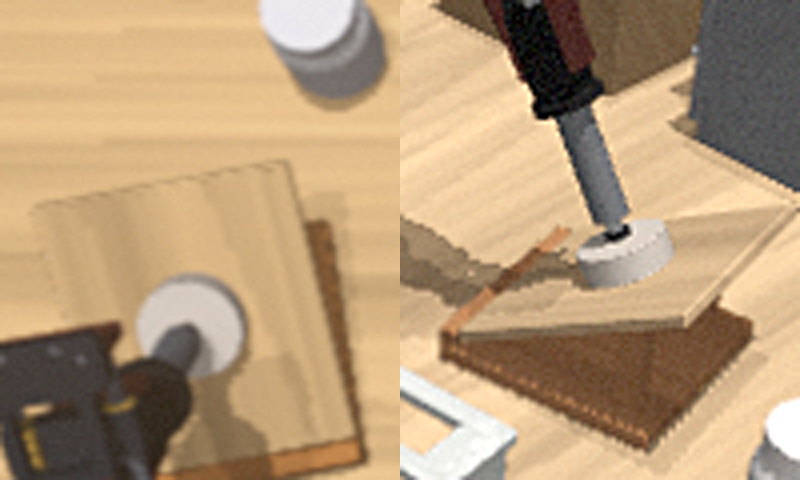

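>>> carry_out --steps '[[[0, 0, 0, 0, 0, 0, 0.2], [0, 0, 0, 0, 0, 0, 0.2], [0, 0, 0, 0, 0, 0, 0.2], [0, 0, 0, 0, 0, 0, 0.2], [0, 0, 0, 0, 0, 0, 0.2], [0, 0, 0, 0, 0, 0, 0.2], [0, 0, 0, 0, 0, 0, 0.2], [0, 0, 0, 0, 0, 0, 0.2]]]'

```text
time: 9.25
tool_pos: [0.4746, 0.2848, 0.2275]
eef_rot: [1.768, 2.126, 0.55]
ft_force: [-1.4, -0.5, 1.9]
width: 0.363
gripper_force: 30.0
```

```bash
python3 st.py
```

```text
t 9.25 axial 2.4045770913349043 ft [-1.3858 -0.5042  1.9432] tip along u,y,n mm [ 2.1234 -2.3977 -1.0958] tilt 0.12925400530844727 tq [-0.0964  0.1036 -0.0018]
```

The nose sits on the disc at scene crop (618,235), a few mm below and left of the middle at about (625,243). It's within tolerance, but for margin I'll back off, recentre by 4 mm each way, and repeat the hold.

>>> carry_out --steps '[[[0, 0, 0, 0, 0, -0.4, 0.2], [0, 0, 0, 0, 0, -0.8, 0.2], [0, 0, 0, -0.1, 0.1, -1.2, 0.2], [0, 0, 0, -0.4, 0.4, -1.2, 0.2], [0, 0, 0, -0.4, 0.4, -1.0, 0.2], [0, 0, 0, -0.4, 0.4, -0.7, 0.2], [0, 0, 0, -0.4, 0.4, -0.5, 0.2], [0, 0, 0, -0.4, 0.4, -0.3, 0.2]]]'

```text
time: 10.05
tool_pos: [0.4774, 0.2812, 0.2317]
eef_rot: [1.769, 2.126, 0.549]
ft_force: [-0.7, -0.7, 0.6]
width: 0.364
gripper_force: 30.0
```

>>> carry_out --steps '[[[0, 0, 0, 0, 0, 0.1, 0.2], [0, 0, 0, 0, 0, 0.2, 0.2], [0, 0, 0, 0, 0, 0.3, 0.2], [0, 0, 0, 0, 0, 0.3, 0.2], [0, 0, 0, 0, 0, 0.3, 0.2], [0, 0, 0, 0, 0, 0.3, 0.2], [0, 0, 0, 0, 0, 0.3, 0.2], [0, 0, 0, 0, 0, 0.3, 0.2]]]'

```text
time: 10.85
tool_pos: [0.4786, 0.2814, 0.2295]
eef_rot: [1.769, 2.126, 0.549]
ft_force: [-1.9, -2.3, 1.8]
width: 0.366
gripper_force: 30.0
```

```bash
python3 st.py
```

```text
t 10.85 axial 2.737709886164889 ft [-1.9472 -2.3169  1.8367] tip along u,y,n mm [-1.9788  1.4298 -1.0497] tilt 0.12208035546825519 tq [-0.432   0.5162 -0.141 ]
```

>>> carry_out --steps '[[[0, 0, 0, 0, 0, 0, 0.2], [0, 0, 0, 0, 0, 0, 0.2], [0, 0, 0, 0, 0, 0, 0.2], [0, 0, 0, 0, 0, 0, 0.2], [0, 0, 0, 0, 0, 0, 0.2], [0, 0, 0, 0, 0, 0, 0.2], [0, 0, 0, 0, 0, 0, 0.2], [0, 0, 0, 0, 0, 0, 0.2]]]'

```text
time: 11.65
tool_pos: [0.4786, 0.2814, 0.2294]
eef_rot: [1.769, 2.126, 0.549]
ft_force: [-2.7, -1.9, 0.8]
width: 0.364
gripper_force: 30.0
```

>>> carry_out --steps '[[[0, 0, 0, 0, 0, 0, 0.2], [0, 0, 0, 0, 0, 0, 0.2], [0, 0, 0, 0, 0, 0, 0.2], [0, 0, 0, 0, 0, 0, 0.2], [0, 0, 0, 0, 0, 0, 0.2], [0, 0, 0, 0, 0, 0, 0.2], [0, 0, 0, 0, 0, 0, 0.2], [0, 0, 0, 0, 0, 0, 0.2]]]'

```text
time: 12.45
tool_pos: [0.4787, 0.2814, 0.2294]
eef_rot: [1.769, 2.126, 0.549]
ft_force: [-2.9, -2.9, 0.7]
width: 0.364
gripper_force: 30.0
```

```bash
python3 st.py; python3 - <<'E'
from h import *
M=[]
for n,(x,y,w,h) in dict(top=(160,130,100,120),scene=(345,100,100,120)).items():
    im=cams.snapshot(n)[y:y+h,x:x+w,::-1]; M.append(cv2.convertScaleAbs(cv2.resize(im,None,fx=4,fy=4,interpolation=2),alpha=1.4))
cv2.imwrite("pics/p3.png",np.hstack(M))
E
```

```text
t 12.45 axial 2.2115579679433535 ft [-2.8613 -2.8881  0.6792] tip along u,y,n mm [-1.9578  1.4859 -1.0951] tilt 0.123125727412864 tq [-0.5077  0.6924 -0.1919]
```

View pics/p3.png

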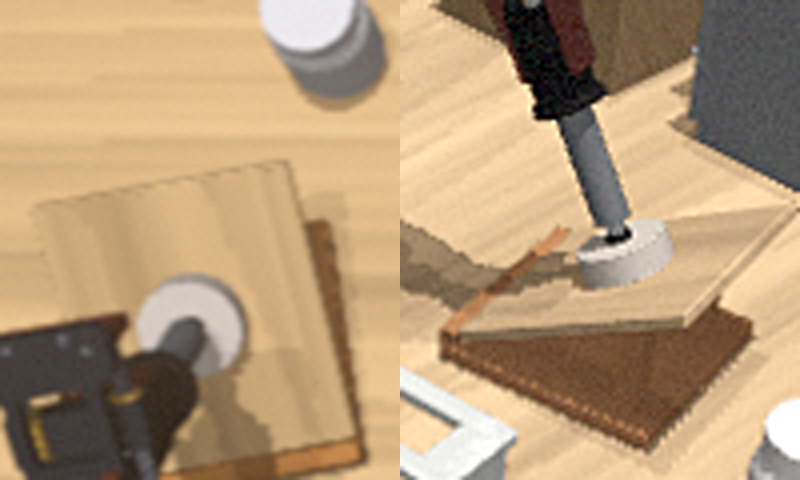

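The nose is on the disc at scene crop (620,236), square and still at about 4.6 N for more than 1.5 s. Now I'll retreat and return above the fork.

>>> carry_out --steps '[[[0, 0, 0, 0, 0, -0.5, 0.2], [0, 0, 0, 0, 0, -1.5, 0.2], [0, 0, 0, 0, 0, -3, 0.2], [0, 0, 0, 0, 0, -5, 0.2], [0, 0, 0, 0, 0, -6, 0.2], [0, 0, 0, 0, 0, -6, 0.2], [0, 0, 0, 0, 0, -6, 0.2]]]'

```text
time: 13.25
tool_pos: [0.4502, 0.2764, 0.2822]
eef_rot: [1.768, 2.126, 0.551]
ft_force: [-0.2, -0.7, -3.7]
width: 0.359
gripper_force: 30.0
```

```bash
python3 st.py; python3 - <<'E'
from h import *
goal((.6013,.025,.325),R.from_rotvec([-2.1103,-2.3267,.0005]).as_matrix())
E
```

```text
t 13.25 axial -3.050845420318693 ft [-0.2227 -0.743  -3.6871] tip along u,y,n mm [-1.601   1.744  59.0758] tilt 0.1647334144961835 tq [-0.1801  0.3531  0.0098]
deg [29.08 -1.23  4.8 ] cm [-27.47  11.07   1.26]
```

>>> carry_out --steps '[[[4, 0, 0.7, -3, 1, -0.5, 0.2], [9, -0.3, 1.5, -7, 2.5, -0.5, 0.2], [14, -0.5, 2.4, -11, 4.5, 0, 0.2], [19, -0.8, 3.2, -15, 6.2, 0.2, 0.2], [24, -1, 4, -19, 8, 0.5, 0.2], [28, -1.2, 4.6, -23, 9.5, 0.9, 0.2], [29.1, -1.2, 4.8, -26, 10.7, 1.2, 0.2], [29.1, -1.2, 4.8, -27.5, 11.1, 1.3, 0.2]]]'

```text
time: 14.05
tool_pos: [0.6039, 0.0219, 0.3233]
eef_rot: [-2.113, -2.323, 0.004]
ft_force: [-0.7, 0.2, -2.8]
width: 0.365
gripper_force: 30.0
```

>>> carry_out --steps '[[[0, 0, 0, 0, 0, 0, 0.2], [0, 0, 0, 0, 0, 0, 0.2], [0, 0, 0, 0, 0, 0, 0.2], [0, 0, 0, 0, 0, 0, 0.2]]]'

```text
time: 14.45
tool_pos: [0.601, 0.0258, 0.3246]
eef_rot: [-2.108, -2.328, 0.002]
ft_force: [0.8, 0.0, -2.6]
width: 0.359
gripper_force: 30.0
```

```bash
python3 - <<'E'
from h import *
s=get_state();print(s["tool_pos"],s["eef_rot"],s["ft_torque"])
goal((.6013,.025,.1838),R.from_rotvec([-2.1103,-2.3267,.0005]).as_matrix())
M=[]
for n,(x,y,w,h) in dict(top=(265,120,100,140),scene=(290,90,100,140)).items():
    im=cams.snapshot(n)[y:y+h,x:x+w,::-1]; M.append(cv2.convertScaleAbs(cv2.resize(im,None,fx=4,fy=4,interpolation=2),alpha=1.4))
cv2.imwrite("pics/r1.png",np.hstack(M))
E
```

```text
[0.601  0.0258 0.3246] [-2.108  -2.3276  0.0021] [-0.0008 -0.0381  0.0345]
deg [-0.08  0.    0.08] cm [-0.09  0.05 14.08]
```

View pics/r1.png

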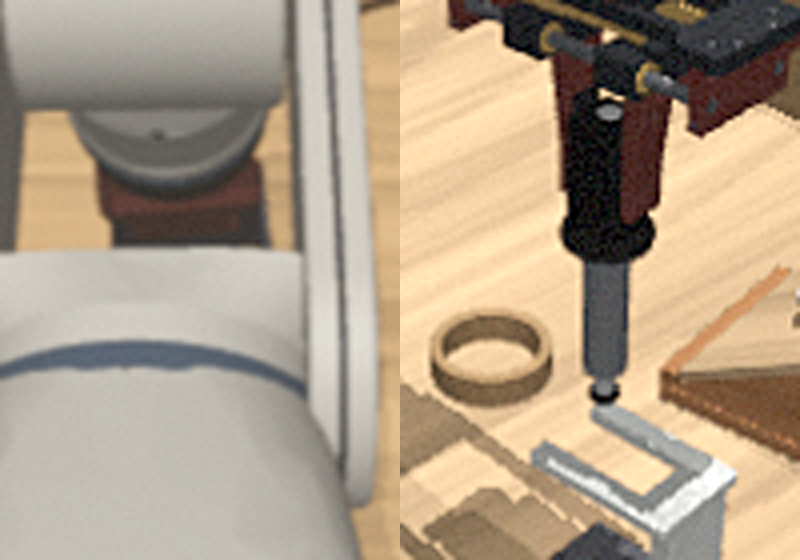

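The meter is upright in the jaws, with its nose at (341,189), the same place relative to the fork as after the lift. I'll lower it and watch the force.

>>> carry_out --steps '[[[0, 0, 0, -0.1, 0, 1, 0.2], [0, 0, 0, -0.1, 0, 3, 0.2], [0, 0, 0, -0.1, 0, 5, 0.2], [0, 0, 0, -0.1, 0, 7, 0.2], [0, 0, 0, -0.1, 0, 9, 0.2], [0, 0, 0, -0.1, 0, 11, 0.2], [0, 0, 0, -0.1, 0, 12.5, 0.2], [0, 0, 0, -0.1, 0, 12.5, 0.2]]]'

```text
time: 15.35
tool_pos: [0.6, 0.0237, 0.197]
eef_rot: [-2.108, -2.324, 0.007]
ft_force: [-0.0, 0.2, -1.2]
width: 0.365
gripper_force: 30.0
```

>>> carry_out --steps '[[[0, 0, 0, 0, 0, 0.4, 0.2], [0, 0, 0, 0, 0, 0.8, 0.2], [0, 0, 0, 0, 0, 1.2, 0.2], [0, 0, 0, 0, 0, 1.4, 0.2], [0, 0, 0, 0, 0, 1.5, 0.2], [0, 0, 0, 0, 0, 1.5, 0.2]]]'

```text
time: 15.95
tool_pos: [0.6016, 0.0236, 0.1846]
eef_rot: [-2.11, -2.326, 0.002]
ft_force: [0.2, -0.1, -1.9]
width: 0.361
gripper_force: 30.0
```

```bash
python3 - <<'E'
from h import *
s=get_state();print(s["tool_pos"],s["ft_force"],s["ft_torque"])
E
```

```text
[0.6016 0.0236 0.1846] [ 0.2241 -0.0902 -1.8878] [-0.0033 -0.0567  0.0466]
```

Still carrying the weight, about 0.8 mm above the seat. I'll go down 1 mm and check.

>>> carry_out --steps '[[[0, 0, 0, 0, 0, 0.1, 0.2], [0, 0, 0, 0, 0, 0.1, 0.2], [0, 0, 0, 0, 0, 0.1, 0.2]]]'

```text
time: 16.25
tool_pos: [0.6018, 0.0236, 0.1839]
eef_rot: [-2.11, -2.326, 0.001]
ft_force: [-0.1, -0.5, -0.8]
width: 0.365
gripper_force: 30.0
```

```bash
python3 - <<'E'
from h import *
s=get_state();print(s["tool_pos"],s["ft_force"],s["ft_torque"])
E
```

```text
[0.6018 0.0236 0.1839] [-0.1419 -0.4998 -0.7899] [-0.0173 -0.1186 -0.0326]
```

The weight is now on the fork. I'll open the jaws slowly, then rise.

>>> carry_out --steps '[[[0, 0, 0, 0, 0, 0, 0.4], [0, 0, 0, 0, 0, 0, 0.45], [0, 0, 0, 0, 0, 0, 0.6], [0, 0, 0, 0, 0, 0, 0.8], [0, 0, 0, 0, 0, 0, 1], [0, 0, 0, 0, 0, 0, 1], [0, 0, 0, 0, 0, 0, 1], [0, 0, 0, 0, 0, 0, 1]]]'

```text
time: 17.05
tool_pos: [0.6016, 0.0236, 0.1836]
eef_rot: [-2.11, -2.326, 0.002]
ft_force: [-0.3, 0.1, -0.1]
width: 0.96
gripper_force: 0.0
```

>>> carry_out --steps '[[[0, 0, 0, 0, 0, -1, 1], [0, 0, 0, 0, 0, -4, 1], [0, 0, 0, 0, 0, -8, 1], [0, 0, 0, 0, 0, -12, 1], [0, 0, 0, 0, 0, -16, 1], [0, 0, 0, 0, 0, -16, 1], [0, 0, 0, 0, 0, -16, 1], [0, 0, 0, 0, 0, -16, 1]]]'

```text
time: 17.85
tool_pos: [0.6011, 0.0236, 0.3426]
eef_rot: [-2.109, -2.325, 0.004]
ft_force: [-0.4, 0.4, 0.1]
width: 0.995
gripper_force: 0.0
```

```bash
python3 - <<'E'
from h import *
s=get_state();print(s["tool_pos"],s["ft_force"],s["width"])
cv2.imwrite("pics/e1.png",cams.snapshot("scene")[:,:,::-1])
E
```

```text
[0.6011 0.0236 0.3426] [-0.3766  0.4145  0.1343] 0.9954959268071949
```

View pics/e1.png

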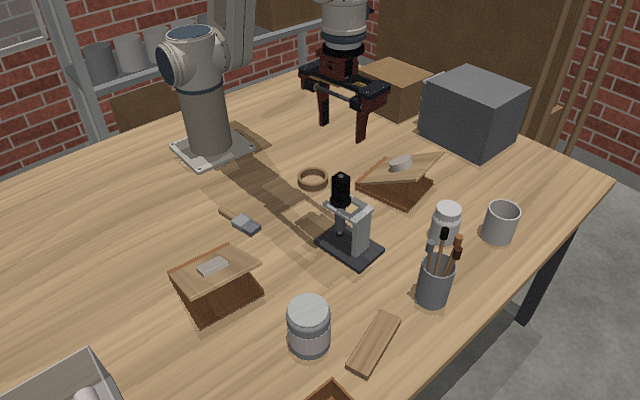

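The meter hangs upright on the fork at (341,190), the gripper is clear above it, and nothing else has moved. Handing the job in.

```bash
python3 -c "
from bench import workorder
print(workorder.close_job())"
```

```text
the job is handed in; nothing more can be done
None
```

I held the meter's nose on the round sample at about 4.6 N for over a second, hung the meter back upright on its fork with the gripper clear, and handed the job in; no pass/fail result came back.

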